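# Unlock the squat solvent bottle's child-resistant cap

### The arm

A 6-joint arm with a two-finger parallel gripper is mounted at the origin on the work surface. World frame = base frame: x ahead of the robot, y to its left, z up, the work surface at z = 0. Lengths are in m, angles in rad, forces in N, time in s.
With the tool pointing down it reaches from about 0.35 to 0.775 m from the base axis. Payload 5.5 kg.
Tool frame: the origin (TCP) lies midway between the tips of the shut fingers; the grasp point (between the pads) lies 19 mm behind it; z points along the fingers, y is the direction in which the jaws open and shut (so a half turn about z gives the same grasp; the last joint's range is limited). The gripper opens to 85 mm and grips with 20 to 120 N. Pads are 22 mm wide; open, the fingers measure 114 mm over their backs; the gripper's body (76 mm by 85 mm) begins 54 mm behind the grasp point. The pads swing forward as they close: fully open they stand 13 mm farther back than shut.
Start: joints at [-1.477, 0.313, 0.046, 1.304, 0, 1.431], TCP at [0.133, -0.559, 0.231] pointing down, gripper open.
Joint ranges: [-2.76, 2.76], [-0.86, 1.69], [-1.03, 1.26], [-2.2, 2.34], [-1.47, 1.5], [-3.14, 3.14]. Speed limits (rad/s): [2.57, 2.57, 3.14, 3.14, 3.14, 3.14].

### API

Orientations are given as a unit quaternion [w, x, y, z].
In Python, from cell import arm gives the robot as it stands. The module is installed in compiled form; this text tells all that it offers.
- The arm moves only by the tool step_arm, never from a script. Its argument "rows" is a list of rows, each an object with "gripper": the opening, from -1 (shut) to 1 (fully open); "slide": the shift along the tool's x, y, z in m, a list of three; "delta_rot": the turn, a rotation vector about the tool's x, y, z in degrees, a list of three. A call has exactly 8 rows; each row is the pose to reach, as a shift and turn from the pose commanded when the call began, along the tool's axes at that moment; what a row does not reach only later rows make up. A row lasts 1/8 s, in which the tool goes at most 62.5 mm and 10.7 degrees, less where a joint would pass 70% of its speed; a pose out of reach is approached as far as the arm can. A call with a gripper value outside its range is refused whole. The fingers move at their own pace and stop on an object; "newtons" is the grip in N (left out, the last holds). Time passes only in rows, so rows that repeat a pose let the fingers close, or fill a call up. It gives the time, the measured TCP pose, the force and the opening at its end, in the units of the state.
- arm.observe(): the state, without advancing time (a new reading comes with each control period).
- arm.camera(name): name is "scene" or "top" or "wrist"; returns a dict with "img" (384x512x3 uint8, blue, green, red), "z_map" (384x512 float32, m along the optical axis (not along the pixel's ray), 0 where there is no reading), "K" (3x3 intrinsics, pixels), "pose" (4x4, takes a point from camera to world coordinates). Camera axes: x right, y up, looking along -z (the intrinsics and any distortion apply to the point x, -y, -z); pixel columns grow to the right and rows downward; lengths in m; the calibration is good to about 2 mm. A picture is of the moment at which its call begins.
- arm.finish_job(): hands the job in, once; it reports no verdict.
The state is a dict: "time": time; "joints": joint angles; "qvel": joint speeds; "effort": joint torques, N m; "tool_pos": TCP position; "ee_rot": TCP orientation; "force": force on the tool from outside, world axes, zero at the start; "ft_torque": the same for the moment, N m; "width": opening from 0.0 (shut) to 1.0 (fully open).
Only numpy, scipy, OpenCV 4.12 (cv2) and the standard library are available. Lean on these libraries where they do the work, as an engineer would, in place of code of your own. Each camera call takes 0.05 s, during which the arm holds its last target. There are 200 camera calls.

### The job

Two solvent bottles stand clamped in bench holders beside the drilling machine; unlock the squat, wide one ready for refilling the wash can. Its child-resistant cap only slips round when turned by itself: press it down firmly and, keeping it down, turn it anticlockwise (seen from above) until the inner cap reaches its open stop, then let go so that the cap springs back up. Leave the tall, narrow bottle alone.

Things in the scene. Friction and masses are not known exactly. Their poses are not given: they have to be found in the camera images.
- squat_cap_top (a point): Centre of the top of the cap to turn: round, ribbed, black, 48 mm across, 32 mm high, on the squat white bottle (94 mm across). 142 mm above the bench while up; z up. Free all round down to 46 mm below its top, where a grey flange (54 mm across, its thin tab shows the inner cap's turn) lies. Grip it from above across any diameter, fingertips about 24 mm below its top.
- squat_ring (a joint): Angle of the squat bottle's inner cap, rad: 0 to 0.2 at the start (tight), grows anticlockwise seen from above, 0.9 at the open stop. It turns (0.025 N m friction, stays as left) only while the outer cap is pressed onto it; else the outer cap slips round. At the stop the outer cap slips too, harmlessly: turn generously, about 1.2 rad.
- squat_press (a joint): How far the squat bottle's outer cap is pressed down, m: 0 up, 0.010 bottom. A spring pushes it up (3 N at the top) when let go. From 0.004 it begins to bite on the inner cap, from 0.006 it carries it round reliably; 0.008, a good depth to turn at, takes about 15 N, the bottom about 20 N.
- tall_bottle: The bystander: a tall, narrow white bottle (64 mm across, 196 mm high with its 34 mm wide black ribbed cap), clamped in its own holder. Origin at the centre of the holder's underside, on the bench; z up. Not to be touched.
There are look-alikes about, which are no part of the job. What is shaped like the part that bears squat_cap_top but blue or purple is not meant.

How it is judged:
On the way:
1. the squat bottle's cap is held pressed down (at least 3 mm) while the inner cap is turned open (past 0.65 rad) (value of joint squat_press above 0.003 m and value of joint squat_ring above 0.65 rad), for 0.1 s.
At the end, for the whole second after the job is handed in: The squat bottle's inner cap stands open, turned past 0.65 rad (its stop is at 0.9), and its outer cap has sprung back up (pressed less than 2 mm) (value of joint squat_ring above 0.65 rad and value of joint squat_press below 0.002 m); the robot touches nothing.
It fails at once if the tall bottle or its cap is touched with more than 3 N (contact force between tall_bottle and the arm above 3 N or contact force between tall_bottle and the fingers above 3 N).
It also fails if it takes over 32 s, if anything falls off the work surface, if the arm or the gripper's body presses on something with over 40 N, if the wrist force passes 120 N, or if a joint passes its speed limit or range.

## Working session

There is one attempt and no reset: what is moved stays moved. The work goes in short steps, Python scripts to look and compute and a tool call to move; the robot and the scene stay as the last step left them, time stands still between calls to the robot, and variables do not carry over. Pictures are saved under pics/ and viewed, about 8 in all and at most 12, crops included, and the job is handed in when it is done.

Besides the shell and the picture viewer there is one more tool, called after "Request:" as name(argument=value, ...), one argument or row to a line, values as JSON. step_arm: Moves the arm, as the interface text tells. Its arguments: {"type":"object","properties":{"rows":{"type":"array","items":{"type":"object","properties":{"gripper":{"type":"number"},"slide":{"type":"array","items":{"type":"number"}},"delta_rot":{"type":"array","items":{"type":"number"}}}}},"newtons":{"type":"number"}},"required":["rows"]}

```bash
mkdir -p pics; cat > h.py <<'E'
import numpy as np, cv2
from cell import arm
def P(c,u,v,z=None):
    d=c["z_map"][int(v),int(u)] if z is None else z
    K=c["K"]; p=np.array([(u-K[0,2])/K[0,0]*d,-(v-K[1,2])/K[1,1]*d,-d,1])
    return (c["pose"]@p)[:3]
E
python3 - <<'E'
from h import *
import pickle
s=arm.observe(); print(s)
cs={n:arm.camera(n) for n in("scene","top")}
pickle.dump(cs,open("c.pkl","wb"))
for n,c in cs.items(): print(n,c["pose"].round(3),c["K"].round(1),[k for k in c])
cv2.imwrite("pics/a.png",cv2.resize(np.vstack([cs["scene"]["img"],cs["top"]["img"]]),None,fx=.78,fy=.78))
E
```

```text
{'time': 0.0, 'joints': array([-1.47658821e+00,  3.14038739e-01,  4.49587789e-02,  1.30358851e+00,
        6.24990280e-06,  1.43121406e+00]), 'qvel': array([ 2.41765017e-03, -8.90534384e-04, -2.25693726e-04,  3.47283110e-04,
       -4.89484729e-06, -7.29988559e-04]), 'effort': array([-2.37613443e-03, -4.80624712e+01,  2.98537266e+01,  1.94753014e-02,
       -5.88799708e-05,  7.10987791e-06]), 'tool_pos': array([ 0.13316161, -0.55883818,  0.2303788 ]), 'ee_rot': array([-9.35759269e-04,  9.93175099e-01,  1.16629100e-01,  2.43590350e-05]), 'force': array([ 0.30904842,  0.31693979, -0.72411597]), 'ft_torque': array([ 0.03390502, -0.03559027,  0.03412677]), 'width': 0.9999498619071677}
scene [[-0.645 -0.459  0.611  1.233]
 [ 0.764 -0.383  0.519  0.595]
 [-0.004  0.802  0.597  0.776]
 [ 0.     0.     0.     1.   ]] [[464.2   0.  255.9]
 [  0.  464.2 189. ]
 [  0.    0.    1. ]] ['img', 'z_map', 'K', 'pose']
top [[ 0.002  0.997 -0.079  0.462]
 [-0.999 -0.001 -0.035  0.01 ]
 [-0.035  0.079  0.996  0.817]
 [ 0.     0.     0.     1.   ]] [[387.4   0.  250.7]
 [  0.  387.4 193.4]
 [  0.    0.    1. ]] ['img', 'z_map', 'K', 'pose']
```

View pics/a.png

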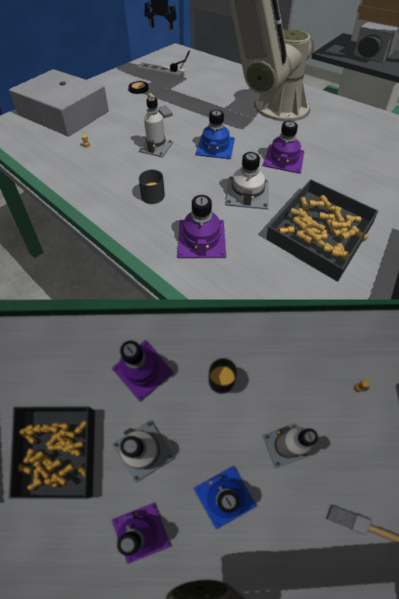

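The candidates, in picture pixels:
- White squat bottle: scene (250,175), top (137,446). It is white, wide and low, so it fits.
- Purple: (203,225) and (288,145). Wrong colour.
- Blue: (215,135). Wrong colour.
- Tall narrow white bottle: scene (153,125), top (297,441). This is the bystander.

I'll confirm the white squat one in an enlarged crop and measure it.

```bash
python3 - <<'E'
from h import *
import pickle
cs=pickle.load(open("c.pkl","rb"))
a=cs["top"]["img"][140:236,125:253]; b=cs["scene"]["img"][180:276,256:384]
cv2.imwrite("pics/b.png",np.vstack([cv2.resize(x,None,fx=3,fy=3,interpolation=cv2.INTER_CUBIC) for x in(a,b)]))
# points of cap tops by height
for n in cs:
    c=cs[n]; v,u=np.mgrid[0:384,0:512]; d=c["z_map"]; K=c["K"]
    p=np.stack([(u-K[0,2])/K[0,0]*d,-(v-K[1,2])/K[1,1]*d,-d],-1)@c["pose"][:3,:3].T+c["pose"][:3,3]
    for lo,hi,mn in((.132,.152,'squat-h'),(.186,.206,'tall-h')):
        m=((p[...,2]>lo)&(p[...,2]<hi)&(d>0)&(p[...,0]<.8)&(p[...,0]>.2)).astype(np.uint8)
        k,l,st,ce=cv2.connectedComponentsWithStats(m)
        for i in range(1,k):
            if st[i,4]>60:
                q=p[l==i]; print(n,mn,st[i],ce[i].round(1),"med",np.median(q,0).round(4),"mid",((q.min(0)+q.max(0))/2).round(4),"ext",np.ptp(q,0).round(3))
E
```

```text
scene squat-h [  0  27  79  28 405] [37.7 40.4] med [ 0.3852 -1.2764  0.1422] mid [ 0.3709 -1.2758  0.142 ] ext [0.341 0.027 0.02 ]
scene squat-h [268 140  19  14 211] [276.8 146.5] med [ 0.4101 -0.0323  0.1437] mid [ 0.4045 -0.0362  0.1399] ext [0.048 0.051 0.015]
scene squat-h [185 143  22  13 175] [195.9 149. ] med [ 0.5516 -0.1865  0.1394] mid [ 0.5456 -0.1951  0.1419] ext [0.051 0.049 0.02 ]
scene squat-h [361 154  20  15 237] [370.6 161. ] med [0.315  0.1888 0.1434] mid [0.3078 0.1864 0.1401] ext [0.052 0.048 0.016]
scene squat-h [310 194  23  18 321] [321.  202.5] med [0.5326 0.1867 0.1436] mid [0.5264 0.1842 0.1398] ext [0.05  0.048 0.015]
scene squat-h [245 249  26  23 468] [257.6 259.7] med [0.755  0.1919 0.1433] mid [0.7508 0.1888 0.1396] ext [0.05  0.049 0.015]
scene tall-h [  0  14  75  25 402] [35.5 26.4] med [ 0.3774 -1.2761  0.1958] mid [ 0.3631 -1.2756  0.196 ] ext [0.322 0.027 0.02 ]
scene tall-h [315 104  39  15 210] [332.5 112.1] med [0.2472 0.0274 0.1973] mid [0.2407 0.0258 0.1961] ext [0.027 0.106 0.02 ]
scene tall-h [187 124  15  11 126] [193.8 128.7] med [ 0.5
[... 272 characters left out ...]
.1364] mid [ 0.5381 -0.1978  0.1418] ext [0.05  0.048 0.02 ]
top squat-h [154 174  28  29 604] [167.3 188. ] med [0.5254 0.1817 0.1416] mid [0.5258 0.1823 0.1391] ext [0.05  0.049 0.013]
top squat-h [278 245  29  29 633] [292.3 258.8] med [ 0.4026 -0.0372  0.1416] mid [ 0.4021 -0.0373  0.1385] ext [0.048 0.048 0.013]
top squat-h [149 299  30  30 668] [163.7 313.6] med [0.308  0.1834 0.1414] mid [0.3078 0.185  0.1393] ext [0.049 0.049 0.014]
top tall-h [384 165  24  23 413] [395.4 175.9] med [ 0.5392 -0.199   0.1953] mid [ 0.5399 -0.2003  0.1925] ext [0.036 0.036 0.013]
top tall-h [226 360  63   9 161] [256.4 362.4] med [0.2492 0.0235 0.1982] mid [0.2469 0.0218 0.1958] ext [0.01  0.095 0.02 ]
```

View pics/b.png

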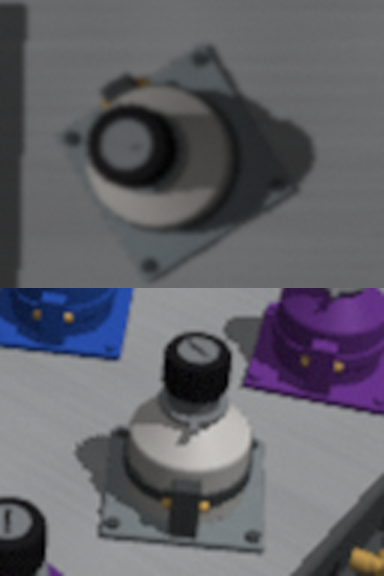

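The crop confirms the white squat bottle with a black cap. The cap centre is about (0.526, 0.183) with its top at z 0.142, and both cameras agree within 2 mm. The tall bottle is at (0.54, -0.20). The straight path at z 0.23 stays about 0.19 m from it.

Request:
step_arm(
  rows=[
    {"gripper": 1,"slide": [0.035,-0.039,0]},
    {"gripper": 1,"slide": [0.069,-0.079,0]},
    {"gripper": 1,"slide": [0.104,-0.118,0]},
    {"gripper": 1,"slide": [0.139,-0.158,0]},
    {"gripper": 1,"slide": [0.173,-0.197,0]},
    {"gripper": 1,"slide": [0.208,-0.237,0]},
    {"gripper": 1,"slide": [0.242,-0.276,0]},
    {"gripper": 1,"slide": [0.277,-0.315,0]},
  ],
  newtons=80,
)

```text
invalid input at $.rows[0]: expected keys gripper, slide, delta_rot
```

Request:
step_arm(
  rows=[
    {"gripper": 1,"slide": [0.035,-0.039,0],"delta_rot": [0,0,-10]},
    {"gripper": 1,"slide": [0.069,-0.079,0],"delta_rot": [0,0,-20]},
    {"gripper": 1,"slide": [0.104,-0.118,0],"delta_rot": [0,0,-30]},
    {"gripper": 1,"slide": [0.139,-0.158,0],"delta_rot": [0,0,-40]},
    {"gripper": 1,"slide": [0.173,-0.197,0],"delta_rot": [0,0,-50]},
    {"gripper": 1,"slide": [0.208,-0.237,0],"delta_rot": [0,0,-60]},
    {"gripper": 1,"slide": [0.242,-0.276,0],"delta_rot": [0,0,-70]},
    {"gripper": 1,"slide": [0.277,-0.315,0],"delta_rot": [0,0,-80]},
  ],
)

```text
time: 1.1
tool_pos: [0.33, -0.1872, 0.2312]
ee_rot: [0.0, 0.684, 0.73, -0.0]
force: [1.0, -1.0, -0.3]
width: 1.001
```

The first call was refused because delta_rot was missing, and only the second ran. I'm now halfway and already rotated, so I'll do the rest in the new tool axes.

Request:
step_arm(
  rows=[
    {"gripper": 1,"slide": [0.045,0.027,0],"delta_rot": [0,0,0]},
    {"gripper": 1,"slide": [0.089,0.055,0],"delta_rot": [0,0,0]},
    {"gripper": 1,"slide": [0.134,0.082,0],"delta_rot": [0,0,0]},
    {"gripper": 1,"slide": [0.179,0.11,0],"delta_rot": [0,0,0]},
    {"gripper": 1,"slide": [0.223,0.137,0],"delta_rot": [0,0,0]},
    {"gripper": 1,"slide": [0.268,0.165,0],"delta_rot": [0,0,0]},
    {"gripper": 1,"slide": [0.357,0.22,0],"delta_rot": [0,0,0]},
    {"gripper": 1,"slide": [0.357,0.22,0],"delta_rot": [0,0,0]},
  ],
  newtons=80,
)

```text
time: 2.1
tool_pos: [0.5287, 0.183, 0.2306]
ee_rot: [-0.0, 0.685, 0.728, -0.0]
force: [-0.4, -0.4, -0.1]
width: 0.998
```

```bash
python3 - <<'E'
from h import *
s=arm.observe(); print(s["time"],s["tool_pos"],s["ee_rot"],s["joints"])
c=arm.camera("wrist"); cv2.imwrite("pics/c.png",c["img"])
v,u=np.mgrid[0:384,0:512]; d=c["z_map"]; K=c["K"]
p=np.stack([(u-K[0,2])/K[0,0]*d,-(v-K[1,2])/K[1,1]*d,-d],-1)@c["pose"][:3,:3].T+c["pose"][:3,3]
m=(abs(p[...,2]-.142)<.004)&(np.hypot(p[...,0]-.526,p[...,1]-.183)<.04)
q=p[m]; print(m.sum(),((q.min(0)+q.max(0))/2).round(4),np.ptp(q,0).round(3))
E
```

```text
2.1 [0.52874833 0.18301746 0.23059474] [-1.65725162e-04  6.85260408e-01  7.28298083e-01 -2.22043632e-04] [1.89751871e-01 2.83629205e-01 3.73606851e-03 1.29145727e+00
 8.35955505e-06 1.69967433e+00]
2171 [0.5273 0.1848 0.141 ] [0.049 0.048 0.006]
```

View pics/c.png

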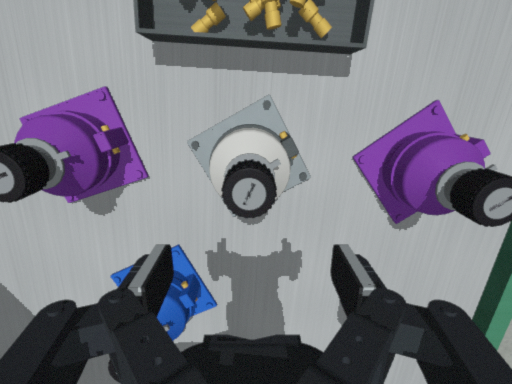

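The wrist view shows the white squat bottle's cap at (248,190), with the grey tab and the holder below it. Its centre of about (0.5270, 0.1845) agrees within 2 mm. I'll descend and grip.

Request:
step_arm(
  rows=[
    {"gripper": 1,"slide": [0.001,-0.002,0.02],"delta_rot": [0,0,0]},
    {"gripper": 1,"slide": [0.001,-0.002,0.04],"delta_rot": [0,0,0]},
    {"gripper": 1,"slide": [0.001,-0.002,0.06],"delta_rot": [0,0,0]},
    {"gripper": 1,"slide": [0.001,-0.002,0.075],"delta_rot": [0,0,0]},
    {"gripper": 1,"slide": [0.001,-0.002,0.09],"delta_rot": [0,0,0]},
    {"gripper": 1,"slide": [0.001,-0.002,0.105],"delta_rot": [0,0,0]},
    {"gripper": 1,"slide": [0.001,-0.002,0.116],"delta_rot": [0,0,0]},
    {"gripper": 1,"slide": [0.001,-0.002,0.116],"delta_rot": [0,0,0]},
  ],
)

```text
time: 3.15
tool_pos: [0.5255, 0.1813, 0.1143]
ee_rot: [-0.0, 0.686, 0.728, -0.001]
force: [-0.7, -0.6, 0.2]
width: 0.999
```

Request:
step_arm(
  rows=[
    {"gripper": -1,"slide": [0,0,0],"delta_rot": [0,0,0]},
    {"gripper": -1,"slide": [0,0,0],"delta_rot": [0,0,0]},
    {"gripper": -1,"slide": [0,0,0],"delta_rot": [0,0,0]},
    {"gripper": -1,"slide": [0,0,0],"delta_rot": [0,0,0]},
    {"gripper": -1,"slide": [0,0,0],"delta_rot": [0,0,0]},
    {"gripper": -1,"slide": [0,0,0],"delta_rot": [0,0,0]},
    {"gripper": -1,"slide": [0,0,0],"delta_rot": [0,0,0]},
    {"gripper": -1,"slide": [0,0,0],"delta_rot": [0,0,0]},
  ],
  newtons=80,
)

```text
time: 4.15
tool_pos: [0.5263, 0.1816, 0.1153]
ee_rot: [0.0, 0.686, 0.728, 0.0]
force: [-0.7, 0.1, 3.7]
width: 0.537
```

Gripped at width 0.537, about 46 mm, which fits the ribbed cap. Now I'll press 8.5 mm.

Request:
step_arm(
  rows=[
    {"gripper": -1,"slide": [0,0,0.0015],"delta_rot": [0,0,0]},
    {"gripper": -1,"slide": [0,0,0.003],"delta_rot": [0,0,0]},
    {"gripper": -1,"slide": [0,0,0.0045],"delta_rot": [0,0,0]},
    {"gripper": -1,"slide": [0,0,0.006],"delta_rot": [0,0,0]},
    {"gripper": -1,"slide": [0,0,0.007],"delta_rot": [0,0,0]},
    {"gripper": -1,"slide": [0,0,0.008],"delta_rot": [0,0,0]},
    {"gripper": -1,"slide": [0,0,0.0085],"delta_rot": [0,0,0]},
    {"gripper": -1,"slide": [0,0,0.0085],"delta_rot": [0,0,0]},
  ],
)

```text
time: 5.15
tool_pos: [0.5263, 0.1816, 0.1083]
ee_rot: [0.0, 0.686, 0.728, 0.001]
force: [-3.7, 0.1, 15.3]
width: 0.535
```

The force is 15.3 N, which matches a depth of 8 mm. I'll turn anticlockwise, which is negative about tool z.

Request:
step_arm(
  rows=[
    {"gripper": -1,"slide": [0,0,0],"delta_rot": [0,0,-5]},
    {"gripper": -1,"slide": [0,0,0],"delta_rot": [0,0,-10]},
    {"gripper": -1,"slide": [0,0,0],"delta_rot": [0,0,-15]},
    {"gripper": -1,"slide": [0,0,0],"delta_rot": [0,0,-20]},
    {"gripper": -1,"slide": [0,0,0],"delta_rot": [0,0,-25]},
    {"gripper": -1,"slide": [0,0,0],"delta_rot": [0,0,-30]},
    {"gripper": -1,"slide": [0,0,0],"delta_rot": [0,0,-35]},
    {"gripper": -1,"slide": [0,0,0],"delta_rot": [0,0,-40]},
  ],
)

```text
time: 6.15
tool_pos: [0.5275, 0.1821, 0.1087]
ee_rot: [0.001, 0.394, 0.919, 0.001]
force: [-2.0, 1.0, 13.1]
width: 0.538
```

Request:
step_arm(
  rows=[
    {"gripper": -1,"slide": [0,0,0],"delta_rot": [0,0,-5]},
    {"gripper": -1,"slide": [0,0,0],"delta_rot": [0,0,-10]},
    {"gripper": -1,"slide": [0,0,0],"delta_rot": [0,0,-15]},
    {"gripper": -1,"slide": [0,0,0],"delta_rot": [0,0,-20]},
    {"gripper": -1,"slide": [0,0,0],"delta_rot": [0,0,-25]},
    {"gripper": -1,"slide": [0,0,0],"delta_rot": [0,0,-30]},
    {"gripper": -1,"slide": [0,0,0],"delta_rot": [0,0,-35]},
    {"gripper": -1,"slide": [0,0,0],"delta_rot": [0,0,-40]},
  ],
)

```text
time: 7.15
tool_pos: [0.528, 0.1831, 0.1089]
ee_rot: [0.002, 0.056, 0.998, 0.002]
force: [-0.9, 5.4, 13.0]
width: 0.536
```

```bash
python3 - <<'E'
from h import *
s=arm.observe(); print(s)
c=arm.camera("wrist"); d=arm.camera("scene")["img"][180:276,256:384]
cv2.imwrite("pics/d.png",np.vstack([c["img"][:300],cv2.resize(d,(384,288),interpolation=2)] if 0 else [c["img"][:300],cv2.resize(d,(512,300),interpolation=2)]))
E
```

```text
{'time': 7.15, 'joints': array([ 0.18876055,  0.34379769, -0.21970759,  1.00203819,  0.00270188,
        0.30053142]), 'qvel': array([ 1.42710094e-03, -1.97009814e-04, -3.84241412e-04, -2.52098641e-03,
        3.54763273e-03, -6.89933879e-01]), 'effort': array([ -2.67928429, -40.21268964,  22.66464293,  -0.11394097,
        -1.53087549,   0.65566443]), 'tool_pos': array([0.52798226, 0.18313547, 0.10893327]), 'ee_rot': array([0.002221  , 0.05585256, 0.99843466, 0.00194686]), 'force': array([-0.87979404,  5.41251594, 13.01286338]), 'ft_torque': array([ 1.06927997,  0.25891912, -0.05684642]), 'width': 0.535971428861126}
```

View pics/d.png

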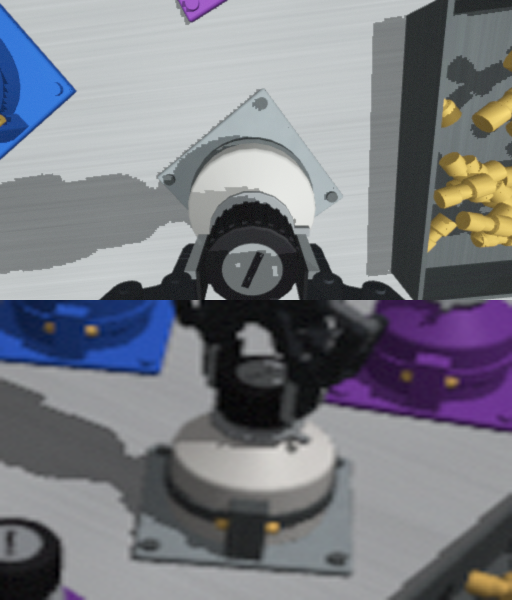

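The scene view shows the cap held down and the tab moved anticlockwise, now at (295,440) in the lower picture. The force is 13 N, about 7 mm. I'll press 1 mm more and turn a little further for margin.

Request:
step_arm(
  rows=[
    {"gripper": -1,"slide": [0,0,0.001],"delta_rot": [0,0,0]},
    {"gripper": -1,"slide": [0,0,0.001],"delta_rot": [0,0,-5]},
    {"gripper": -1,"slide": [0,0,0.001],"delta_rot": [0,0,-10]},
    {"gripper": -1,"slide": [0,0,0.001],"delta_rot": [0,0,-15]},
    {"gripper": -1,"slide": [0,0,0.001],"delta_rot": [0,0,-20]},
    {"gripper": -1,"slide": [0,0,0.001],"delta_rot": [0,0,-25]},
    {"gripper": -1,"slide": [0,0,0.001],"delta_rot": [0,0,-25]},
    {"gripper": -1,"slide": [0,0,0.001],"delta_rot": [0,0,-25]},
  ],
)

```text
time: 8.25
tool_pos: [0.5279, 0.1839, 0.1082]
ee_rot: [0.003, -0.161, 0.987, 0.002]
force: [-1.6, 7.3, 13.9]
width: 0.541
```

Request:
step_arm(
  rows=[
    {"gripper": 1,"slide": [0,0,-0.004],"delta_rot": [0,0,0]},
    {"gripper": 1,"slide": [0,0,-0.007],"delta_rot": [0,0,0]},
    {"gripper": 1,"slide": [0,0,-0.007],"delta_rot": [0,0,0]},
    {"gripper": 1,"slide": [0,0,-0.007],"delta_rot": [0,0,0]},
    {"gripper": 1,"slide": [0,0,-0.007],"delta_rot": [0,0,0]},
    {"gripper": 1,"slide": [0,0,-0.007],"delta_rot": [0,0,0]},
    {"gripper": 1,"slide": [0,0,-0.007],"delta_rot": [0,0,0]},
    {"gripper": 1,"slide": [0,0,-0.007],"delta_rot": [0,0,0]},
  ],
)

```text
time: 9.25
tool_pos: [0.5261, 0.1815, 0.1128]
ee_rot: [0.0, -0.16, 0.987, -0.0]
force: [0.6, 0.2, 0.1]
width: 0.995
```

Request:
step_arm(
  rows=[
    {"gripper": 1,"slide": [0,0,-0.02],"delta_rot": [0,0,0]},
    {"gripper": 1,"slide": [0,0,-0.04],"delta_rot": [0,0,0]},
    {"gripper": 1,"slide": [0,0,-0.06],"delta_rot": [0,0,0]},
    {"gripper": 1,"slide": [0,0,-0.08],"delta_rot": [0,0,0]},
    {"gripper": 1,"slide": [0,0,-0.1],"delta_rot": [0,0,0]},
    {"gripper": 1,"slide": [0,0,-0.12],"delta_rot": [0,0,0]},
    {"gripper": 1,"slide": [0,0,-0.14],"delta_rot": [0,0,0]},
    {"gripper": 1,"slide": [0,0,-0.14],"delta_rot": [0,0,0]},
  ],
)

```text
time: 10.25
tool_pos: [0.5271, 0.1817, 0.2543]
ee_rot: [0.002, -0.16, 0.987, 0.0]
force: [0.0, -0.4, -0.4]
width: 1.0
```

```bash
python3 - <<'E'
from h import *
import pickle
s=arm.observe(); print(s["time"],s["tool_pos"],s["force"])
cs=pickle.load(open("c.pkl","rb")); n=arm.camera("scene"); w=arm.camera("wrist"); pickle.dump((n,w),open("d.pkl","wb"))
f=lambda c:cv2.resize(c["img"][190:246,296:352],(400,400),interpolation=cv2.INTER_CUBIC)
for c in (n,w):
    v,u=np.mgrid[0:384,0:512]; d=c["z_map"]; K=c["K"]
    p=np.stack([(u-K[0,2])/K[0,0]*d,-(v-K[1,2])/K[1,1]*d,-d],-1)@c["pose"][:3,:3].T+c["pose"][:3,3]
    m=(np.hypot(p[...,0]-.5268,p[...,1]-.184)<.018)&(p[...,2]>.12)&(p[...,2]<.16); print(np.median(p[m][:,2]))
cv2.imwrite("pics/e.png",np.hstack([f(cs["scene"]),f(n)]))
cv2.imwrite("pics/f.png",w["img"])
E
```

```text
10.25 [0.52707618 0.18170595 0.25430062] [ 0.03439035 -0.40634587 -0.35987615]
0.1445434187360517
0.14172423161105674
```

View pics/e.png

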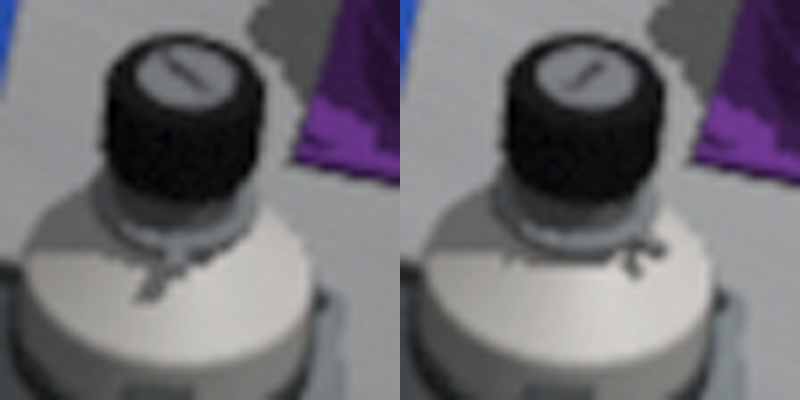

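View pics/f.png

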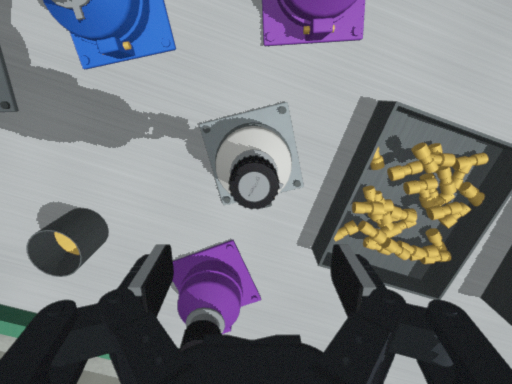

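The cap is back up at z about 0.142 and the tab has moved anticlockwise. I'll work out its angle by intersecting the tab pixels with the flange plane.

```bash
python3 - <<'E'
from h import *
import pickle
c=pickle.load(open("c.pkl","rb"))["scene"]
def hit(u,v,z):
    o=c["pose"][:3,3]; r=P(c,u,v,1.)-o; return o+r*(z-o[2])/r[2]
for z in(.09,.094,.098):
    a=[hit(296+x*.14,190+y*.14,z)-[.5268,.184,0] for x,y in((174,264),(256,247))]
    t=[np.arctan2(q[1],q[0]) for q in a]
    print(z,[np.hypot(*q[:2]).round(4) for q in a],np.round(t,3),"turned",round(t[1]-t[0],3))
E
```

```text
0.09 [np.float64(0.0266), np.float64(0.0318)] [0.671 1.645] turned 0.974
0.094 [np.float64(0.0312), np.float64(0.034)] [0.649 1.518] turned 0.869
0.098 [np.float64(0.0358), np.float64(0.0367)] [0.633 1.409] turned 0.776
```

The tab turned 0.78–0.97 rad from a start of 0–0.2, so it is at or near the 0.9 stop and past 0.65. The cap is up and the gripper is clear, so I'm handing in.

```bash
python3 -c "
from cell import arm
print(arm.finish_job())"
```

```text
the job is handed in; nothing more can be done
None
```

The squat white bottle is unlocked and the job is handed in. I gripped its black cap, pressed it down about 7–8 mm (13–15 N), turned it anticlockwise about 105° in total, then opened the gripper and lifted clear.

**Last checks:**
- **Inner cap:** the tab on the flange turned about 0.87 rad. The range is 0.78–0.97, depending on the flange height I assumed. That is past the required 0.65 and consistent with the 0.9 stop.
- **Outer cap:** it has sprung back up. Its top measured 0.142 m from the wrist camera and 0.1445 m from the scene camera. The 3 mm gap is close to the 2 mm calibration error, and neither reading suggests the cap is still pressed.
- **Gripper:** it is clear of everything, with the TCP at z 0.254 and no meaningful force.
- **Tall bottle:** the planned path kept about 0.19 m away from it.
- **Time:** the arm finished at about 10 s of the 32 s allowed.

My first move call was refused because a key was missing, so the second ran from the start pose. I replanned from there with no harm done.

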